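# Scrape the glass offcuts off the light panel into its catch tray

### The job

Clear the four coloured glass offcuts off the sloping light panel: take the rubber-lipped scraper block from its slotted rest, press its lip lightly but firmly on the glass face and draw it down the slope, lane by lane, until all four lie in the catch tray at the panel's lower edge, then hang the scraper back in its rest, lip in the slot and block fully down, and let go. Keep the lip in pressed contact as you draw it, but the face is glass, so never lean on it hard; do not touch the offcuts with the gripper, and leave everything else as it is.

Things in the scene. Friction and masses are not known exactly. Their poses are not given: they have to be found in the camera images.
- stand: White light box on legs with its grey catch tray, fixed, 216 mm wide. Origin on the shelf straight below the middle of the panel's lower edge; x horizontal, up the slope (away from the robot at yaw 0), y along the lower edge, z up. Side rails (inner faces at y = +-100 mm) and a top rail (240 mm up the slope) stand 8 mm above the glass; the lower edge is open.
- panel: The light box's flat glass face, 240 mm up the slope by 200 mm wide, fixed and rigid. Origin in the glass surface at the middle of the lower, open edge, 58 mm above the shelf; x runs up the slope in the surface, y along the lower edge, z out of the face. It slopes 0.28 rad (16 degrees), highest away from the robot.
- tray (a point): Centre of the catch tray's inner floor, 3 mm above the shelf, axes as the stand's. Open-topped tray, inside 84 mm (x) by 210 mm (y), walls 34 mm high, 48 mm on the robot's side. The panel's lower edge is 43 mm in +x from this point, so offcuts pushed over the edge drop in.
- scraper: Scraper block, 190 g, loose: beech block 34 mm thick (x), 110 mm long (y), 46 mm high, a black rubber lip 10 mm thick and 110 mm long clamped under it. Origin at the centre of the block's underside, z up. How far the lip stands out below the block is set anew each time, 10 to 22 mm, firmly, and is not reported: feel for the glass. Starts hanging by its shoulders in the rest.
- scraper_grip (a point): Where to grip the scraper, across its 34 mm thickness: on its axis, 26 mm above the block's underside, axes as the scraper's. Gripped here from above, the fingertips stay 7 mm above the block's underside.
- rest: Grey slotted scraper rest, 58 (x) by 130 (y) by 40 mm high, fixed; origin at the centre of its underside. A slot 18 mm wide, 34 mm deep, runs through it along y: the scraper's lip hangs in the slot and the block's shoulders sit on the top, the scraper's axes along the rest's. It stands to the left or right of the light box.
- red_chip: Red glass offcut, a flat strip 60 mm long (its y), 26 mm wide (x), 6 mm thick, about 20 g, narrower at its +y end. Loose. Origin near the middle of its underside, z out of its face. Starts lying flat on the glass, anywhere across it, up to 0.3 rad from square across the slope.
- blue_chip: Blue glass offcut, a flat strip 60 mm long (its y), 30 mm wide (x), 6 mm thick, about 23 g, narrower at its +y end. Loose. Origin near the middle of its underside, z out of its face. Starts lying flat on the glass, anywhere across it, up to 0.3 rad from square across the slope.
- green_chip: Green glass offcut, a flat strip 61 mm long (its y), 24 mm wide (x), 6 mm thick, about 19 g, narrower at its +y end. Loose. Origin near the middle of its underside, z out of its face. Starts lying flat on the glass, anywhere across it, up to 0.3 rad from square across the slope.
- amber_chip: Amber glass offcut, a flat strip 58 mm long (its y), 28 mm wide (x), 6 mm thick, about 22 g, narrower at its +y end. Loose. Origin near the middle of its underside, z out of its face. Starts lying flat on the glass, anywhere across it, up to 0.3 rad from square across the slope.
- jug: White ceramic jug, 110 mm across, 165 mm high, handle at its +y, loose bystander. Origin at the centre of its underside.
- pill_tower: Clear plastic pill tower of five stacked tiers with a white lid, 60 mm across, 142 mm high, loose bystander. Origin at the centre of its underside.
- magnifier: Steel hand magnifier lying flat, 190 mm long along its x, lens ring 84 mm across at +x, 17 mm high, loose bystander. Origin on the shelf midway along it. It lies on the other side of the light box from the scraper rest.
- beech_box: Beech box with a closed metal latch, 120 (x) by 180 (y) by 78 mm high, loose bystander. Origin at the centre of its underside.

How it is judged:
On the way, in this order (a step that is already met when the one before it is completed fails the run):
1. the scraper, held in the gripper, is drawn along the glass face with its lip pressed on (over 2 N) and moving (over 10 mm/s), for 0.4 s without a break (contact force between scraper and panel above 2 N and linear speed of scraper above 0.01 m/s and contact force between the fingers and scraper above 2 N), for 0.4 s.
2. all four offcuts are in the catch tray (x of red_chip in the frame of tray between -0.045 and 0.043 m and y of red_chip in the frame of tray between -0.107 and 0.107 m and height (world z) of each of red_chip, blue_chip, green_chip, amber_chip below 0.042 m and x of blue_chip in the frame of tray between -0.045 and 0.043 m and y of blue_chip in the frame of tray between -0.107 and 0.107 m and x of green_chip in the frame of tray between -0.045 and 0.043 m and y of green_chip in the frame of tray between -0.107 and 0.107 m and x of amber_chip in the frame of tray between -0.045 and 0.043 m and y of amber_chip in the frame of tray between -0.107 and 0.107 m), for 0.2 s.
At the end, for the whole second after the job is handed in: All four offcuts lie in the catch tray (centres inside its walls and below 42 mm) and the scraper hangs upright (within 6 degrees) in its rest, lip in the slot and shoulders down on the top (within 4 mm), its centre within 30 mm of the rest's centre; all at rest and let go (all of step 2 and linear speed of each of red_chip, blue_chip, green_chip, amber_chip, scraper below 0.02 m/s and horizontal distance between scraper and rest below 0.03 m and z of scraper in the frame of rest between 0.037 and 0.044 m and angle between scraper's own z axis and vertical below 0.1 rad); the robot touches nothing.
It fails at once if the scraper is pressed on the glass face with over 40 N (contact force between scraper and panel above 40 N).
It fails at once if the gripper or arm touches an offcut (contact force between any of the fingers, the arm and red_chip above 0.5 N or contact force between any of the fingers, the arm and blue_chip above 0.5 N or contact force between any of the fingers, the arm and green_chip above 0.5 N or contact force between any of the fingers, the arm and amber_chip above 0.5 N).
It fails at once if the jug, pill tower, magnifier or beech box is moved by over 30 mm (distance of any of jug, pill_tower, magnifier, beech_box from where it was at the start of the episode above 0.03 m).
It fails at once if the jug or pill tower is tipped (angle between any of jug, pill_tower's own z axis and vertical above 0.3 rad).
It also fails if it takes over 72 s, if anything falls off the work surface, if the arm or the gripper's body presses on something with over 40 N, if the wrist force passes 120 N, or if a joint passes its speed limit or range.

### The arm

A 6-joint arm with a two-finger parallel gripper is mounted at the origin on the work surface. World frame = base frame: x ahead of the robot, y to its left, z up, the work surface at z = 0. Lengths are in m, angles in rad, forces in N, time in s.
With the tool pointing down it reaches from about 0.35 to 0.775 m from the base axis. Payload 5.5 kg.
Tool frame: the origin (TCP) lies midway between the tips of the shut fingers; the grasp point (between the pads) lies 19 mm behind it; z points along the fingers, x is the direction in which the jaws open and shut, and the axes are right-handed (so a half turn about z gives the same grasp; the last joint's range is limited). The gripper opens to 85 mm and grips with 20 to 120 N. Pads are 22 mm wide; open, the fingers measure 114 mm over their backs; the gripper's body (76 mm by 85 mm) begins 54 mm behind the grasp point. The pads swing forward as they close: fully open they stand 13 mm farther back than shut.
Start: joints at [1.03, 0.313, 0.046, 1.304, 0, 1.431], TCP at [0.224, 0.529, 0.231] pointing down, gripper open.
Joint ranges: [-2.76, 2.76], [-0.86, 1.69], [-1.03, 1.26], [-2.2, 2.34], [-1.47, 1.5], [-3.14, 3.14]. Speed limits (rad/s): [2.57, 2.57, 3.14, 3.14, 3.14, 3.14].

### API

Orientations are given as a unit quaternion [w, x, y, z].
In Python, from workcell import env gives the robot as it stands.
- The arm moves only by the tool servo_tool, never from a script. Its argument "targets" is a list of rows, each an object with "xyz": the shift along the tool's x, y, z in m, a list of three; "twist": the turn, a rotation vector about the tool's x, y, z in rad, a list of three; "jaw": the opening, from 0 (shut) to 1 (fully open). A call has 1 to 12 rows; each row is the pose to reach, as a shift and turn from the pose commanded when the call began, along the tool's axes at that moment; what a row does not reach only later rows make up. A row lasts 1/12 s, in which the tool goes at most 41.7 mm and 7.16 degrees, less where a joint would pass 70% of its speed; a pose out of reach is approached as far as the arm can. A call with a gripper value outside its range is refused whole. The fingers move at their own pace and stop on an object; "squeeze" is the grip in N (left out, the last holds). Time passes only in rows, so rows that repeat a pose let the fingers close. It gives the time, the measured TCP pose, the force and the opening at its end, in the units of the state.
- env.get_state(): the state, without advancing time (a new reading comes with each control period).
- env.read_camera(name): name is "scene" or "top" or "wrist"; returns a dict with "color" (384x512x3 uint8, red, green, blue), "depth" (384x512 float32, m along the optical axis (not along the pixel's ray), 0 where there is no reading), "fx", "fy", "cx", "cy" (pixels), "eye" and "attitude" of the camera in the world. Camera axes: x right, y down, z forward; pixel columns grow to the right and rows downward; lengths in m; the calibration is good to about 2 mm. A picture is of the moment at which its call begins.
- env.hand_in(): hands the job in, once; it reports no verdict.
The state is a dict: "clock": time; "joint_pos": joint angles; "qvel": joint speeds; "tau": joint torques, N m; "tcp_pos": TCP position; "orientation": TCP orientation; "wrist_force": force on the tool from outside, world axes, zero at the start; "ft_torque": the same for the moment, N m; "finger_gap": finger opening in m.
Only numpy, scipy, OpenCV 4.12 (cv2) and the standard library are available. Lean on these libraries where they do the work, as an engineer would, in place of code of your own. Each camera call takes 0.05 s, during which the arm holds its last target. There are 200 camera calls.

## Working session

There is one attempt and no reset: what is moved stays moved. The work goes in short steps, Python scripts to look and compute and a tool call to move; the robot and the scene stay as the last step left them, time stands still between calls to the robot, and variables do not carry over. Pictures are saved under pics/ and viewed, about 8 in all and at most 12, crops included, and the job is handed in when it is done.

Besides the shell and the picture viewer there is one more tool, called after "Emit:" as name([rows], argument=value, ...), one row to a line, values as JSON. servo_tool: Moves the arm, as the interface text tells. Its arguments: {"type":"object","properties":{"targets":{"type":"array","items":{"type":"object","properties":{"xyz":{"type":"array","items":{"type":"number"}},"twist":{"type":"array","items":{"type":"number"}},"jaw":{"type":"number"}}}},"squeeze":{"type":"number"}},"required":["targets"]}

```bash
ls; mkdir -p pics; cat > h.py <<'E'
import numpy as np, cv2
from scipy.spatial.transform import Rotation as R
from workcell import env
def rot(q): return R.from_quat([q[1],q[2],q[3],q[0]]).as_matrix()
def cloud(c):
    d=c["depth"]; v,u=np.mgrid[0:d.shape[0],0:d.shape[1]]
    p=np.stack([(u-c["cx"])/c["fx"]*d,(v-c["cy"])/c["fy"]*d,d],-1)
    a=np.array(c["attitude"]); A=rot(a) if a.size==4 else a
    P=p@A.T+np.array(c["eye"]); P[d==0]=np.nan
    return P
def save(c,n,crop=None,k=1):
    im=c["color"][...,::-1]
    if crop: im=im[crop[1]:crop[3],crop[0]:crop[2]]
    cv2.imwrite(f"pics/{n}.png",cv2.resize(im,None,fx=k,fy=k,interpolation=cv2.INTER_CUBIC))
E
python3 - <<'E'
from h import *
s=env.get_state(); print({k:np.round(v,3).tolist() for k,v in s.items()})
for n in ["top","scene"]:
    c=env.read_camera(n); np.savez(f"{n}0.npz",P=cloud(c),color=c["color"]); save(c,n+"0",k=1.5); print(n,c["eye"],c["attitude"],c["fx"])
E
```

```text
pics
{'clock': 0.0, 'joint_pos': [1.03, 0.314, 0.045, 1.304, -0.0, 1.431], 'qvel': [-0.0, -0.001, -0.002, 0.0, -0.001, -0.0], 'tau': [0.001, -48.063, 29.853, 0.019, -0.0, 0.0], 'tcp_pos': [0.224, 0.529, 0.23], 'orientation': [0.0, 0.834, 0.552, -0.001], 'wrist_force': [-0.187, 0.403, -0.282], 'ft_torque': [0.026, 0.017, -0.042], 'finger_gap': 0.085}
top [ 0.336591   -0.0902744   1.21956303] [-0.0665024   0.71021277 -0.69773433  0.06589433] 370.73614933597946
scene [ 1.52264067 -0.39720839  0.90892668] [-0.3496256   0.72482521  0.53390739 -0.25948653] 377.5945251786337
```

View pics/top0.png

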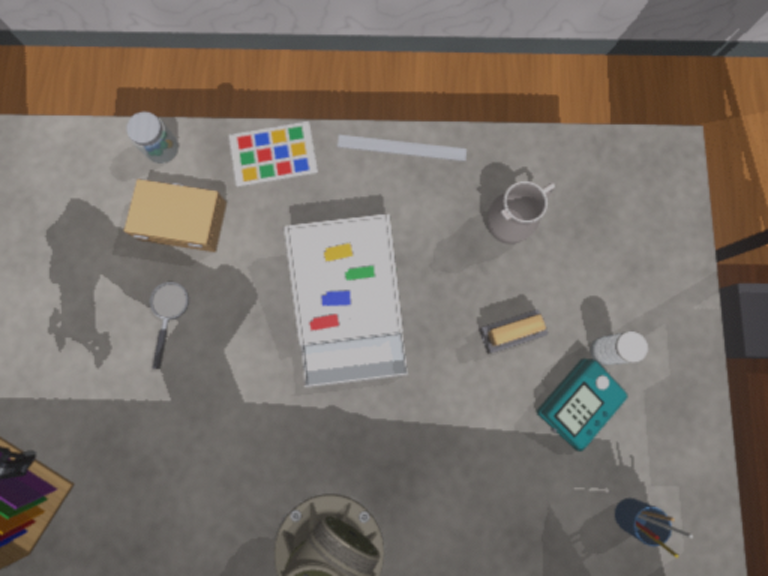

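View pics/scene0.png

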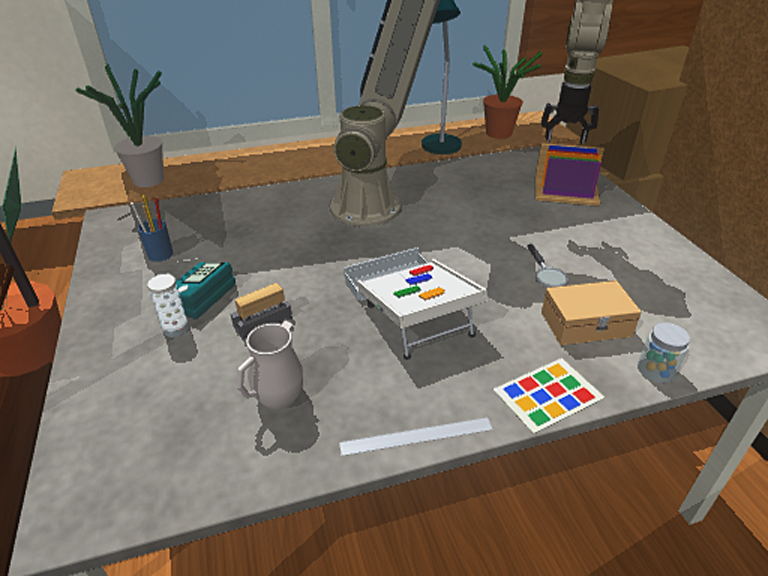

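The top view shows the panel with the chips at about (338,252), (360,272), (336,298) and (324,322). The scraper is in its rest at (515,332), the jug at (518,210), the tower at (622,348), and the magnifier and box are on the left. Next I'll turn these into positions.

```bash
cat > m.py <<'E'
from h import *
def rect(M,P,n):
    Q=P[M]; Q=Q[~np.isnan(Q[:,0])]
    r=cv2.minAreaRect(Q[:,:2].astype(np.float32)*1000); print(n,len(Q),"c",np.round(r[0],1),"size",np.round(r[1],1),"ang",round(r[2],1),"z",np.round(np.percentile(Q[:,2],[5,50,95]),4)); return Q
E
python3 - <<'E'
from m import *
z=np.load("top0.npz"); P=z["P"]; C=cv2.cvtColor(z["color"],cv2.COLOR_RGB2HSV).astype(int); H,S,V=C[...,0],C[...,1],C[...,2]
v,u=np.mgrid[0:384,0:512]
def box(a,b,c,d): return (u>a/1.5)&(u<c/1.5)&(v>b/1.5)&(v<d/1.5)
pan=box(280,205,410,345); 
g=box(300,232,380,330)&(S<60); Q=P[g]; A=np.c_[Q[:,:2],np.ones(len(Q))]; co=np.linalg.lstsq(A,Q[:,2],rcond=None)[0]; print("plane",co,"tilt",np.arctan(np.hypot(*co[:2])),"yaw",np.arctan2(co[1],co[0]), "rms",np.std(A@co-Q[:,2]))
rect(box(270,200,420,400)&(P[...,2]>0.02),P,"stand")
for n,lo,hi in [("red",0,8),("blue",110,130),("green",45,85),("amber",15,30)]:
    for hh in [(lo,hi)]: rect(pan&(S>110)&(H>=lo)&(H<=hi),P,n)
sc=box(470,300,560,360)
rect(sc&(S>80)&(H>8)&(H<28)&(P[...,2]>.08),P,"scr top"); rect(sc&(P[...,2]>.03)&(P[...,2]<.05),P,"rest")
rect(sc&(P[...,2]>.07),P,"scr>70")
for n,b,t in [("jug",(470,170,560,250),.15),("tower",(585,320,660,375),.125),("box",(110,170,225,255),.06)]: rect(box(*b)&(P[...,2]>t),P,n)
rect(box(140,270,200,375)&(P[...,2]>.006),P,"mag")
rect(box(535,355,630,455)&(P[...,2]>.02),P,"teal")
# scene cam
z=np.load("scene0.npz"); P=z["P"]; C=cv2.cvtColor(z["color"],cv2.COLOR_RGB2HSV).astype(int); H,S,V=C[...,0],C[...,1],C[...,2]
rect(box(225,275,295,325)&(S>80)&(H>8)&(H<28)&(P[...,2]>.03),P,"scr scene")
rect(box(225,275,295,345)&(P[...,2]>.034)&(P[...,2]<.046),P,"rest scene")
E
```

```text
** On entry to DLASCL parameter number  4 had an illegal value
 ** On entry to DLASCL parameter number  4 had an illegal valueTraceback (most recent call last):
  File "<stdin>", line 6, in <module>
    x, resids, rank, s = _umath_linalg.lstsq(a, b, rcond,
                         ~~~~~~~~~~~~~~~~~~~^^^^^^^^^^^^^
                                             signature=signature)
                                             ^^^^^^^^^^^^^^^^^^^^
    raise LinAlgError("SVD did not converge in Linear Least Squares")
numpy.linalg.LinAlgError: SVD did not converge in Linear Least Squares
```

```bash
cat > m1.py <<'E'
from m import *
z=np.load("top0.npz"); P=z["P"]; C=cv2.cvtColor(z["color"],cv2.COLOR_RGB2HSV).astype(int); H,S,V=C[...,0],C[...,1],C[...,2]
v,u=np.mgrid[0:384,0:512]
def box(a,b,c,d): return (u>a/1.5)&(u<c/1.5)&(v>b/1.5)&(v<d/1.5)
pan=box(280,205,410,345); 
g=box(300,232,380,330)&(S<60); Q=P[g]; print(len(Q),np.isnan(Q[:,0]).sum()); Q=Q[~np.isnan(Q[:,0])]
if len(Q)>50:
    A=np.c_[Q[:,:2],np.ones(len(Q))]; co=np.linalg.lstsq(A,Q[:,2],rcond=None)[0]; print("plane",co,"tilt",np.arctan(np.hypot(*co[:2])),"yaw",np.arctan2(co[1],co[0]), "rms",np.std(A@co-Q[:,2]))
rect(box(270,200,420,400)&(P[...,2]>0.02),P,"stand")
for n,lo,hi in [("red",0,8),("blue",110,130),("green",45,85),("amber",15,30)]: rect(pan&(S>110)&(H>=lo)&(H<=hi),P,n)
sc=box(470,300,560,360)
rect(sc&(S>80)&(H>8)&(H<28)&(P[...,2]>.08),P,"scr top"); rect(sc&(P[...,2]>.03)&(P[...,2]<.05),P,"rest")
rect(sc&(P[...,2]>.07),P,"scr>70")
for n,b,t in [("jug",(470,170,560,250),.15),("tower",(585,320,660,375),.125),("box",(110,170,225,255),.06)]: rect(box(*b)&(P[...,2]>t),P,n)
rect(box(140,270,200,375)&(P[...,2]>.006),P,"mag")
rect(box(535,355,630,455)&(P[...,2]>.02),P,"teal")
z=np.load("scene0.npz"); P=z["P"]; C=cv2.cvtColor(z["color"],cv2.COLOR_RGB2HSV).astype(int); H,S,V=C[...,0],C[...,1],C[...,2]
rect(box(225,275,295,325)&(S>80)&(H>8)&(H<28)&(P[...,2]>.03),P,"scr scene")
rect(box(225,275,295,345)&(P[...,2]>.034)&(P[...,2]<.046),P,"rest scene")
E
python3 m1.py
```

```text
2798 7
plane [ 0.28543923  0.03914909 -0.06372194] tilt 0.2805144914651211 yaw 0.13630343746044166 rms 0.002274737445624622
stand 5803 c [505.5 -26.5] size [324.8 218.3] ang 8.0 z [0.0582 0.0924 0.1242]Traceback (most recent call last):
  File "m1.py", line 10, in <module>
    for n,lo,hi in [("red",0,8),("blue",110,130),("green",45,85),("amber",15,30)]: rect(pan&(S>110)&(H>=lo)&(H<=hi),P,n)
                                                                                   ~~~~^^^^^^^^^^^^^^^^^^^^^^^^^^^^^^^^^
  File "m.py", line 4, in rect
    r=cv2.minAreaRect(Q[:,:2].astype(np.float32)*1000); print(n,len(Q),"c",np.round(r[0],1),"size",np.round(r[1],1),"ang",round(r[2],1),"z",np.round(np.percentile(Q[:,2],[5,50,95]),4)); return Q
                                                                                                                                                     ~~~~~~~~~~~~~^^^^^^^^^^^^^^^^^^
    return _quantile_unchecked(
        a, q, axis, out, overwrite_input, method, keepdims, weights)
    return _ureduce(a,
                    func=_quantile_ureduce_func,
    ...<5 lines>...
                    overwrite_input=overwrite_input,
                    method=method)
    r = func(a, **kwargs)
    result = _quantile(arr,
                       quantiles=q,
    ...<2 lines>...
                       out=out,
                       weights=wgt)
    slices_having_nans = np.isnan(arr[-1, ...])
                                  ~~~^^^^^^^^^
IndexError: index -1 is out of bounds for axis 0 with size 0
```

Red hue wraps around, so I'll handle that and skip empty masks.

```bash
sed -i 's/    r=cv2/    if len(Q)<5: print(n,"empty"); return Q\n    r=cv2/' m.py; sed -i 's/("red",0,8)/("red",168,180)/' m1.py; python3 m1.py
```

```text
2798 7
plane [ 0.28543923  0.03914909 -0.06372194] tilt 0.2805144914651211 yaw 0.13630343746044166 rms 0.002274737445624622
stand 5803 c [505.5 -26.5] size [324.8 218.3] ang 8.0 z [0.0582 0.0924 0.1242]
red 130 c [461.4  21.8] size [22.6 56. ] ang 11.1 z [0.0707 0.0749 0.0787]
blue 145 c [510.1  -2.5] size [25.5 54.7] ang 5.5 z [0.0827 0.0874 0.0931]
green 109 c [561.5 -51. ] size [19.4 54.1] ang 7.5 z [0.0968 0.1003 0.1042]
amber 143 c [600.7  -5.7] size [24.2 54.6] ang 13.3 z [0.1086 0.1133 0.1185]
scr top 366 c [ 453. -377.] size [ 31.6 107.9] ang 19.1 z [0.0821 0.086  0.0895]
rest 314 c [ 454.8 -381.7] size [ 57.8 130.8] ang 19.1 z [0.0357 0.0402 0.0456]
scr>70 404 c [ 453.6 -378.7] size [ 33.6 111.4] ang 19.1 z [0.0817 0.0858 0.0895]
jug 239 c [ 699.3 -379.8] size [84.8 94.8] ang 75.6 z [0.1512 0.1631 0.1684]
tower 369 c [ 417.5 -581.7] size [57.7 59. ] ang 36.6 z [0.1287 0.1417 0.1453]
box 2112 c [696.  355.1] size [183.8 129.4] ang 82.8 z [0.0722 0.0777 0.0815]
mag 519 c [462.1 370. ] size [105.8 202.7] ang 89.7 z [0.0063 0.009  0.0173]
teal 2161 c [ 311.9 -530.7] size [120.8 190.3] ang 47.2 z [0.0263 0.0596 0.0746]
scr scene 435 c [ 456.2 -380.5] size [ 39.9 109.7] ang 18.8 z [0.054  0.08   0.0883]
rest scene 203 c [ 387.9 -405. ] size [205.8 130. ] ang 18.0 z [0.0351 0.0399 0.0452]
```

```bash
cat > go.py <<'E'
from h import *
O=np.array([.4315,-.0368,.058]); PSI=.1375; T=.28
Rp=R.from_euler('z',PSI)*R.from_euler('y',-T)           # panel axes in world
def down(yaw): return R.from_euler('z',yaw)*R.from_matrix(np.diag([1.,-1,-1]))
def ptool(): return Rp*R.from_matrix(np.diag([1.,-1,-1]))
def panel(x,y,z): return O+Rp.apply([x,y,z])
def rel(p,r,p0=None,r0=None):
    s=env.get_state()
    if p0 is None: p0=s["tcp_pos"]
    if r0 is None: r0=R.from_matrix(rot(s["orientation"]))
    print("xyz",np.round(r0.inv().apply(np.array(p)-p0),4).tolist(),"twist",np.round((r0.inv()*r).as_rotvec(),4).tolist())
E
python3 - <<'E'
from go import *
rel([.45,.1,.26],down(.75)); rel([.4535,-.378,.22],down(.333))
E
```

```text
xyz [-0.3069, 0.3754, -0.0291] twist [0.0001, 0.0017, 0.4199]
xyz [-0.7456, 0.5651, 0.0116] twist [0.0005, 0.0016, 0.8369]
```

Emit:
servo_tool([
  {"xyz":[-0.307,0.375,-0.03],"twist":[0,0,0.42],"jaw":1},
  {"xyz":[-0.307,0.375,-0.03],"twist":[0,0,0.42],"jaw":1},
  {"xyz":[-0.307,0.375,-0.03],"twist":[0,0,0.42],"jaw":1},
  {"xyz":[-0.307,0.375,-0.03],"twist":[0,0,0.42],"jaw":1},
  {"xyz":[-0.307,0.375,-0.03],"twist":[0,0,0.42],"jaw":1},
  {"xyz":[-0.307,0.375,-0.03],"twist":[0,0,0.42],"jaw":1},
  {"xyz":[-0.307,0.375,-0.03],"twist":[0,0,0.42],"jaw":1},
  {"xyz":[-0.307,0.375,-0.03],"twist":[0,0,0.42],"jaw":1},
  {"xyz":[-0.307,0.375,-0.03],"twist":[0,0,0.42],"jaw":1},
  {"xyz":[-0.307,0.375,-0.03],"twist":[0,0,0.42],"jaw":1},
  {"xyz":[-0.307,0.375,-0.03],"twist":[0,0,0.42],"jaw":1},
  {"xyz":[-0.307,0.375,-0.03],"twist":[0,0,0.42],"jaw":1},
])

```text
clock: 1.1
tcp_pos: [0.451, 0.0974, 0.2613]
orientation: [0.0, 0.931, 0.365, 0.0]
wrist_force: [0.0, 0.9, -0.1]
finger_gap: 0.0853
```

```bash
python3 - <<'E'
from go import *
rel([.4535,-.378,.22],down(.333))
E
```

```text
xyz [-0.3214, 0.3502, 0.0416] twist [0.0009, -0.0001, 0.4147]
```

Emit:
servo_tool([
  {"xyz":[-0.321,0.35,0.042],"twist":[0,0,0.415],"jaw":1},
  {"xyz":[-0.321,0.35,0.042],"twist":[0,0,0.415],"jaw":1},
  {"xyz":[-0.321,0.35,0.042],"twist":[0,0,0.415],"jaw":1},
  {"xyz":[-0.321,0.35,0.042],"twist":[0,0,0.415],"jaw":1},
  {"xyz":[-0.321,0.35,0.042],"twist":[0,0,0.415],"jaw":1},
  {"xyz":[-0.321,0.35,0.042],"twist":[0,0,0.415],"jaw":1},
  {"xyz":[-0.321,0.35,0.042],"twist":[0,0,0.415],"jaw":1},
  {"xyz":[-0.321,0.35,0.042],"twist":[0,0,0.415],"jaw":1},
  {"xyz":[-0.321,0.35,0.042],"twist":[0,0,0.415],"jaw":1},
  {"xyz":[-0.321,0.35,0.042],"twist":[0,0,0.415],"jaw":1},
  {"xyz":[-0.321,0.35,0.042],"twist":[0,0,0.415],"jaw":1},
  {"xyz":[-0.321,0.35,0.042],"twist":[0,0,0.415],"jaw":1},
])

```text
clock: 2.1
tcp_pos: [0.4527, -0.3792, 0.2177]
orientation: [0.0, 0.986, 0.165, -0.0]
wrist_force: [0.0, -0.3, -0.1]
finger_gap: 0.0851
```

```bash
python3 - <<'E'
from m import *
from go import *
c=env.read_camera("wrist"); save(c,"w1",k=1.5); P=cloud(c)
rect((P[...,2]>.078)&(P[...,2]<.095)&(np.hypot(P[...,0]-.4535,P[...,1]+.378)<.075),P,"scr")
rect((P[...,2]>.037)&(P[...,2]<.044)&(np.hypot(P[...,0]-.4535,P[...,1]+.378)<.085),P,"rest")
rel([.4535,-.378,.047],down(.333))
E
```

```text
scr 3097 c [ 452.4 -379.8] size [ 34.  109.2] ang 18.6 z [0.0842 0.0863 0.0875]
rest 1634 c [ 453.5 -383.3] size [ 58.1 129.9] ang 18.6 z [0.039  0.0404 0.0415]
xyz [0.0018, -0.0024, 0.1701] twist [0.0008, 0.0013, -0.0031]
```

View pics/w1.png

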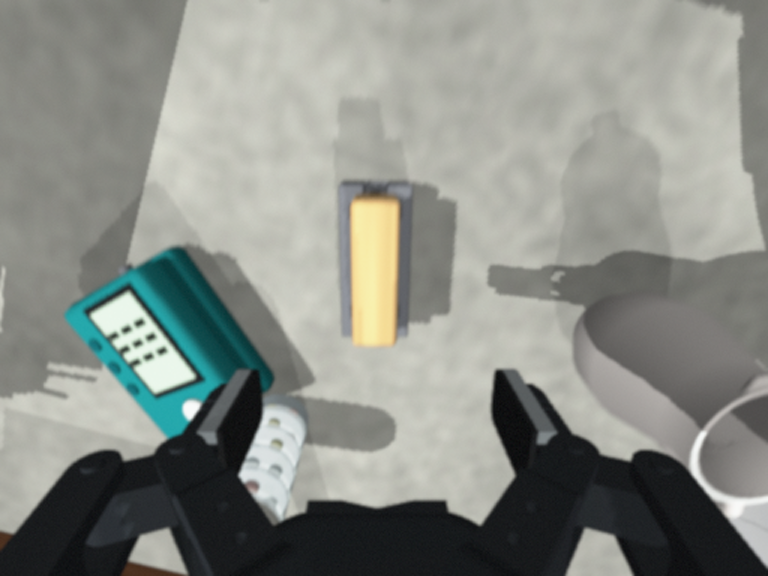

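The wrist view shows the scraper's top centred at (375,270), with the rest square under it. Both agree in yaw (18.6°) and heights (86 and 40 mm). Going down to grip.

Emit:
servo_tool([
  {"xyz":[0,0,0.04],"twist":[0,0,0.007],"jaw":1},
  {"xyz":[0,0,0.08],"twist":[0,0,0.007],"jaw":1},
  {"xyz":[0,0,0.12],"twist":[0,0,0.007],"jaw":1},
  {"xyz":[0,0,0.15],"twist":[0,0,0.007],"jaw":1},
  {"xyz":[0,0,0.17],"twist":[0,0,0.007],"jaw":1},
  {"xyz":[0,0,0.17],"twist":[0,0,0.007],"jaw":1},
  {"xyz":[0,0,0.17],"twist":[0,0,0.007],"jaw":0.2},
  {"xyz":[0,0,0.17],"twist":[0,0,0.007],"jaw":0.2},
  {"xyz":[0,0,0.17],"twist":[0,0,0.007],"jaw":0.2},
  {"xyz":[0,0,0.17],"twist":[0,0,0.007],"jaw":0.2},
  {"xyz":[0,0,0.17],"twist":[0,0,0.007],"jaw":0.2},
  {"xyz":[0,0,0.17],"twist":[0,0,0.007],"jaw":0.2},
], squeeze=80)

```text
clock: 3.15
tcp_pos: [0.4546, -0.3757, 0.0515]
orientation: [0.002, 0.987, 0.163, 0.001]
wrist_force: [-1.2, -0.1, 7.1]
finger_gap: 0.0329
```

```bash
python3 - <<'E'
from go import *
s=env.get_state(); print({k:np.round(s[k],4).tolist() for k in ["tcp_pos","orientation","wrist_force","ft_torque","finger_gap"]})
E
```

```text
{'tcp_pos': [0.4546, -0.3757, 0.0515], 'orientation': [0.0017, 0.9866, 0.1632, 0.001], 'wrist_force': [-1.2389, -0.0887, 7.148], 'ft_torque': [-0.0513, 0.3293, -0.0135], 'finger_gap': 0.0329}
```

Emit:
servo_tool([
  {"xyz":[0,0,-0.03],"jaw":0.2},
  {"xyz":[0,0,-0.06],"jaw":0.2},
  {"xyz":[0,0,-0.1],"jaw":0.2},
  {"xyz":[0,0,-0.14],"jaw":0.2},
  {"xyz":[0,0,-0.16],"jaw":0.2},
  {"xyz":[0,0,-0.16],"jaw":0.2},
  {"xyz":[0,0,-0.16],"jaw":0.2},
])

```text
schema error: expected keys xyz, twist, jaw
```

```bash
python3 - <<'E'
from go import *
s=env.get_state(); print({k:np.round(s[k],4).tolist() for k in ["tcp_pos","orientation","wrist_force","ft_torque","finger_gap"]})
c=env.read_camera("wrist"); save(c,"w2",k=1.2)
rel(panel(.212,.040,.07),ptool()); print(panel(.212,.04,.07))
E
```

```text
{'tcp_pos': [0.4546, -0.3757, 0.0515], 'orientation': [0.0017, 0.9866, 0.1632, 0.001], 'wrist_force': [-1.2389, -0.0887, 7.148], 'ft_torque': [-0.0513, 0.3293, -0.0135], 'finger_gap': 0.0329}
xyz [0.2761, -0.3321, -0.1332] twist [-0.0231, 0.2774, 0.1897]
[0.60867577 0.02809749 0.18386128]
```

View pics/w2.png

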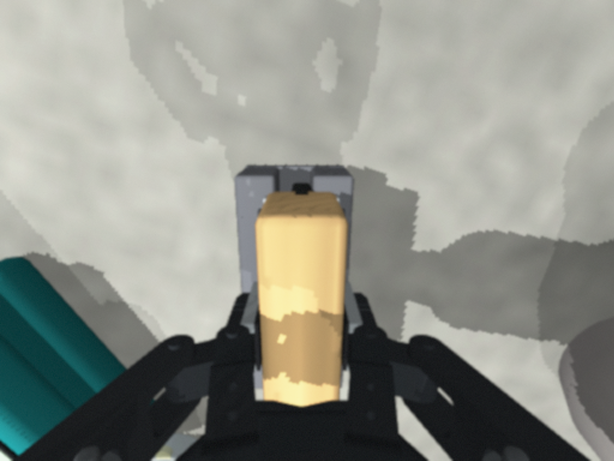

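The rows need the twist too. The picture shows the block held between the pads (x 257–345) and square in the rest.

Emit:
servo_tool([
  {"xyz":[0,0,-0.03],"twist":[0,0,0],"jaw":0.2},
  {"xyz":[0,0,-0.06],"twist":[0,0,0],"jaw":0.2},
  {"xyz":[0,0,-0.1],"twist":[0,0,0],"jaw":0.2},
  {"xyz":[0,0,-0.14],"twist":[0,0,0],"jaw":0.2},
  {"xyz":[0,0,-0.16],"twist":[0,0,0],"jaw":0.2},
  {"xyz":[0,0,-0.16],"twist":[0,0,0],"jaw":0.2},
  {"xyz":[0,0,-0.16],"twist":[0,0,0],"jaw":0.2},
])

```text
clock: 3.78
tcp_pos: [0.4543, -0.375, 0.2109]
orientation: [0.001, 0.987, 0.163, 0.001]
wrist_force: [-0.7, 0.7, -3.7]
finger_gap: 0.0331
```

```bash
python3 - <<'E'
from go import *
s=env.get_state(); print({k:np.round(s[k],4).tolist() for k in ["tcp_pos","orientation","wrist_force","ft_torque","finger_gap"]})
rel(panel(.212,.040,.07),ptool())
E
```

```text
{'tcp_pos': [0.4543, -0.375, 0.2109], 'orientation': [0.0014, 0.9866, 0.1633, 0.0011], 'wrist_force': [-0.6575, 0.7351, -3.74], 'ft_torque': [-0.0125, 0.0011, 0.0059], 'finger_gap': 0.0331}
xyz [0.276, -0.3319, 0.0265] twist [-0.0237, 0.2771, 0.1897]
```

Emit:
servo_tool([
  {"xyz":[0.276,-0.332,0.0],"twist":[-0.024,0.277,0.19],"jaw":0.2},
  {"xyz":[0.276,-0.332,0.0],"twist":[-0.024,0.277,0.19],"jaw":0.2},
  {"xyz":[0.276,-0.332,0.0],"twist":[-0.024,0.277,0.19],"jaw":0.2},
  {"xyz":[0.276,-0.332,0.0],"twist":[-0.024,0.277,0.19],"jaw":0.2},
  {"xyz":[0.276,-0.332,0.0],"twist":[-0.024,0.277,0.19],"jaw":0.2},
  {"xyz":[0.276,-0.332,0.0],"twist":[-0.024,0.277,0.19],"jaw":0.2},
  {"xyz":[0.276,-0.332,0.0],"twist":[-0.024,0.277,0.19],"jaw":0.2},
  {"xyz":[0.276,-0.332,0.0],"twist":[-0.024,0.277,0.19],"jaw":0.2},
  {"xyz":[0.276,-0.332,0.0],"twist":[-0.024,0.277,0.19],"jaw":0.2},
  {"xyz":[0.276,-0.332,0.0],"twist":[-0.024,0.277,0.19],"jaw":0.2},
  {"xyz":[0.276,-0.332,0.026],"twist":[-0.024,0.277,0.19],"jaw":0.2},
  {"xyz":[0.276,-0.332,0.026],"twist":[-0.024,0.277,0.19],"jaw":0.2},
])

```text
clock: 4.78
tcp_pos: [0.6047, 0.0333, 0.1766]
orientation: [-0.012, 0.989, 0.07, 0.133]
wrist_force: [-1.6, -0.3, -3.7]
finger_gap: 0.033
```

```bash
cat > st.py <<'E'
from go import *
s=env.get_state(); p=Rp.inv().apply(s["tcp_pos"]-O); r=(ptool().inv()*R.from_matrix(rot(s["orientation"]))).as_rotvec()
print("panel tcp mm",np.round(p*1000,1),"rot err",np.round(r,4),"F panel",np.round(Rp.inv().apply(s["wrist_force"]),2),"gap",round(float(s["finger_gap"]),4),"M",np.round(s["ft_torque"],2))
E
cat > see.py <<'E'
import sys
from go import *
for n in sys.argv[2:]:
    c=env.read_camera(n); save(c,n+sys.argv[1],(150,90,340,290) if n=="top" else None,3 if n=="top" else 1.5)
E
python3 st.py; python3 see.py 2 scene
```

```text
panel tcp mm [206.9  45.7  63.9] rot err [ 0.007  -0.0115 -0.0034] F panel [-2.57 -0.12 -3.09] gap 0.033 M [-0.04  0.52  0.02]
```

View pics/scene2.png

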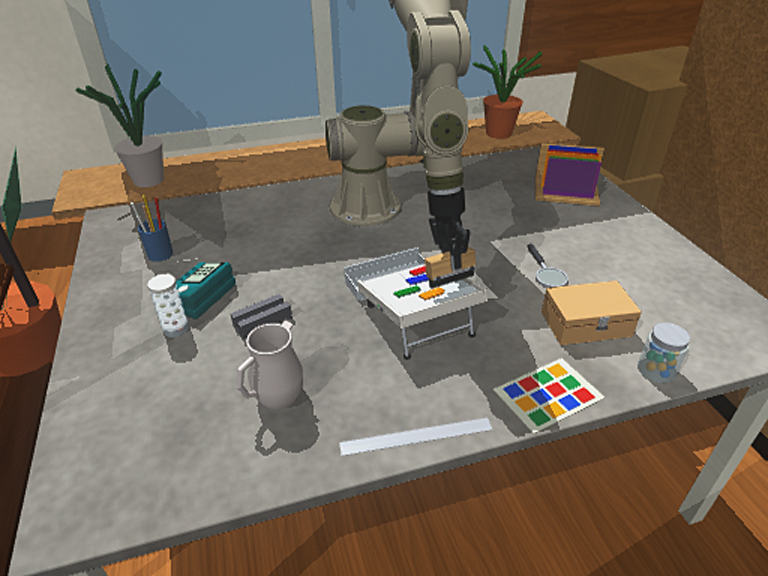

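The scene view shows the scraper held over the upper left of the glass at (455,268), above all the chips, and the empty rest at (262,315). I'll correct by 5 mm and come down.

Emit:
servo_tool([
  {"xyz":[0.005,0.006,0.01],"twist":[-0.007,0.011,0.003],"jaw":0.2},
  {"xyz":[0.005,0.006,0.018],"twist":[-0.007,0.011,0.003],"jaw":0.2},
  {"xyz":[0.005,0.006,0.022],"twist":[-0.007,0.011,0.003],"jaw":0.2},
  {"xyz":[0.005,0.006,0.022],"twist":[-0.007,0.011,0.003],"jaw":0.2},
  {"xyz":[0.005,0.006,0.022],"twist":[-0.007,0.011,0.003],"jaw":0.2},
])

```text
clock: 5.25
tcp_pos: [0.6188, 0.0238, 0.163]
orientation: [-0.008, 0.988, 0.065, 0.143]
wrist_force: [0.5, -0.5, -1.4]
finger_gap: 0.0331
```

```bash
python3 st.py
```

```text
panel tcp mm [215.3  34.3  47.3] rot err [-0.0045  0.0071  0.0053] F panel [ 0.04 -0.56 -1.44] gap 0.0331 M [-0.08  0.36  0.02]
```

Emit:
servo_tool([
  {"xyz":[-0.003,-0.003,0.006],"twist":[0.0,-0.005,0],"jaw":0.2},
  {"xyz":[-0.003,-0.003,0.009],"twist":[0.0,-0.005,0],"jaw":0.2},
  {"xyz":[-0.003,-0.003,0.011],"twist":[0.0,-0.005,0],"jaw":0.2},
  {"xyz":[-0.003,-0.003,0.011],"twist":[0.0,-0.005,0],"jaw":0.2},
  {"xyz":[-0.003,-0.003,0.011],"twist":[0.0,-0.005,0],"jaw":0.2},
  {"xyz":[-0.003,-0.003,0.011],"twist":[0.0,-0.005,0],"jaw":0.2},
])

```text
clock: 5.75
tcp_pos: [0.6194, 0.0274, 0.1523]
orientation: [-0.008, 0.988, 0.066, 0.141]
wrist_force: [-0.0, -0.3, -1.3]
finger_gap: 0.0331
```

```bash
python3 st.py
```

```text
panel tcp mm [213.4  37.8  36.7] rot err [-0.0046  0.004   0.004 ] F panel [-0.41 -0.31 -1.2 ] gap 0.0331 M [-0.04  0.35 -0.06]
```

Now feeling for the glass in small steps.

Emit:
servo_tool([
  {"xyz":[0,0,0.001],"twist":[0.003,-0.003,0],"jaw":0.2},
  {"xyz":[0,0,0.002],"twist":[0.003,-0.003,0],"jaw":0.2},
  {"xyz":[0,0,0.003],"twist":[0.003,-0.003,0],"jaw":0.2},
  {"xyz":[0,0,0.004],"twist":[0.003,-0.003,0],"jaw":0.2},
  {"xyz":[0,0,0.004],"twist":[0.003,-0.003,0],"jaw":0.2},
])

```text
clock: 6.17
tcp_pos: [0.6205, 0.0275, 0.1484]
orientation: [-0.009, 0.988, 0.066, 0.14]
wrist_force: [-0.8, 0.1, 1.0]
finger_gap: 0.0329
```

```bash
python3 st.py
```

```text
panel tcp mm [213.4  37.8  32.7] rot err [-0.0017  0.0009  0.0041] F panel [-0.43  0.19  1.19] gap 0.0329 M [-0.1   0.42 -0.03]
```

Emit:
servo_tool([
  {"xyz":[0,0,0.001],"twist":[0,0,0],"jaw":0.2},
  {"xyz":[0,0,0.002],"twist":[0,0,0],"jaw":0.2},
  {"xyz":[0,0,0.003],"twist":[0,0,0],"jaw":0.2},
  {"xyz":[0,0,0.003],"twist":[0,0,0],"jaw":0.2},
])

```text
clock: 6.5
tcp_pos: [0.6206, 0.0275, 0.1484]
orientation: [-0.009, 0.988, 0.066, 0.14]
wrist_force: [-14.0, -0.1, 19.8]
finger_gap: 0.033
```

```bash
python3 st.py
```

```text
panel tcp mm [213.5  37.8  32.6] rot err [-0.0025  0.0018  0.004 ] F panel [-7.85  1.82 22.88] gap 0.033 M [-0.07  2.26  0.02]
```

Glass contact is at TCP height 32.7 mm, so the lip is about 21 mm, with stiffness around 7 N/mm. I'll ease back to about 10 N and draw.

Emit:
servo_tool([
  {"xyz":[-0.003,0,-0.0014],"twist":[0,0,0],"jaw":0.2},
  {"xyz":[-0.008,0,-0.0014],"twist":[0,0,0],"jaw":0.2},
  {"xyz":[-0.013,0,-0.0014],"twist":[0,0,0],"jaw":0.2},
  {"xyz":[-0.018,0,-0.0014],"twist":[0,0,0],"jaw":0.2},
  {"xyz":[-0.023,0,-0.0014],"twist":[0,0,0],"jaw":0.2},
  {"xyz":[-0.028,0,-0.0014],"twist":[0,0,0],"jaw":0.2},
  {"xyz":[-0.033,0,-0.0014],"twist":[0,0,0],"jaw":0.2},
  {"xyz":[-0.038,0,-0.0014],"twist":[0,0,0],"jaw":0.2},
])

```text
clock: 7.17
tcp_pos: [0.5879, 0.0224, 0.1389]
orientation: [-0.009, 0.987, 0.066, 0.144]
wrist_force: [3.0, 0.9, 6.1]
finger_gap: 0.0329
```

```bash
python3 st.py
```

```text
panel tcp mm [179.1  37.2  32.7] rot err [-0.003   0.0086  0.0035] F panel [4.66 0.44 5.06] gap 0.0329 M [ 0.09 -0.78  0.  ]
```

Emit:
servo_tool([
  {"xyz":[-0.005,0,0.0003],"twist":[0,0,0],"jaw":0.2},
  {"xyz":[-0.01,0,0.0004],"twist":[0,0,0],"jaw":0.2},
  {"xyz":[-0.015,0,0.0004],"twist":[0,0,0],"jaw":0.2},
  {"xyz":[-0.02,0,0.0004],"twist":[0,0,0],"jaw":0.2},
  {"xyz":[-0.025,0,0.0004],"twist":[0,0,0],"jaw":0.2},
  {"xyz":[-0.03,0,0.0004],"twist":[0,0,0],"jaw":0.2},
  {"xyz":[-0.035,0,0.0004],"twist":[0,0,0],"jaw":0.2},
  {"xyz":[-0.04,0,0.0004],"twist":[0,0,0],"jaw":0.2},
  {"xyz":[-0.045,0,0.0004],"twist":[0,0,0],"jaw":0.2},
  {"xyz":[-0.05,0,0.0004],"twist":[0,0,0],"jaw":0.2},
])

```text
clock: 8.0
tcp_pos: [0.5415, 0.0158, 0.1254]
orientation: [-0.008, 0.987, 0.066, 0.145]
wrist_force: [3.2, -0.1, 8.4]
finger_gap: 0.0332
```

```bash
python3 st.py; python3 see.py 3 scene top; python3 -c "
import cv2; a=cv2.imread('pics/scene3.png')[230:370,320:510]; b=cv2.imread('pics/top3.png')
cv2.imwrite('pics/c3.png',cv2.hconcat([cv2.resize(a,(500,368)),cv2.resize(b,(285,368)) if 0 else cv2.resize(b,(300,368))]))"
```

```text
panel tcp mm [130.3  37.1  32.7] rot err [-0.0035  0.0107  0.0032] F panel [ 5.35 -0.54  7.19] gap 0.0332 M [ 0.17 -1.14  0.1 ]
```

View pics/c3.png

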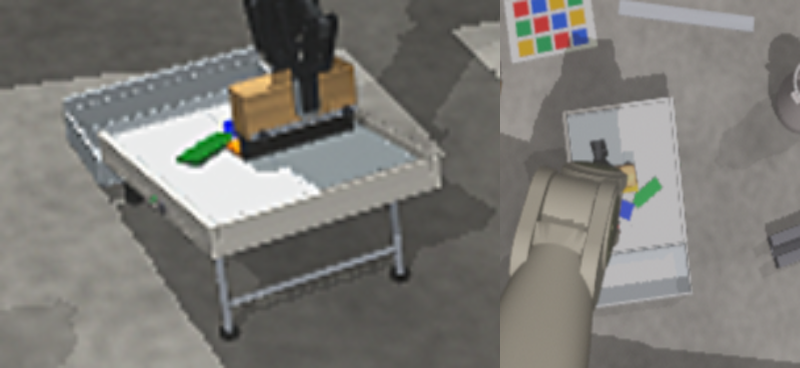

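The scraper (290,110 on the left half) has collected the amber and blue chips at its lip and turned the green one (205,150) aside. I'll carry on drawing.

Emit:
servo_tool([
  {"xyz":[-0.006,0,0.0001],"twist":[0,0,0],"jaw":0.2},
  {"xyz":[-0.012,0,0.0001],"twist":[0,0,0],"jaw":0.2},
  {"xyz":[-0.018,0,0.0001],"twist":[0,0,0],"jaw":0.2},
  {"xyz":[-0.024,0,0.0001],"twist":[0,0,0],"jaw":0.2},
  {"xyz":[-0.03,0,0.0001],"twist":[0,0,0],"jaw":0.2},
  {"xyz":[-0.036,0,0.0001],"twist":[0,0,0],"jaw":0.2},
  {"xyz":[-0.042,0,0.0001],"twist":[0,0,0],"jaw":0.2},
  {"xyz":[-0.048,0,0.0001],"twist":[0,0,0],"jaw":0.2},
  {"xyz":[-0.054,0,0.0001],"twist":[0,0,0],"jaw":0.2},
  {"xyz":[-0.06,0,0.0001],"twist":[0,0,0],"jaw":0.2},
])

```text
clock: 8.93
tcp_pos: [0.4851, 0.008, 0.109]
orientation: [-0.008, 0.987, 0.066, 0.145]
wrist_force: [3.6, 1.2, 11.2]
finger_gap: 0.033
```

```bash
python3 st.py
```

```text
panel tcp mm [71.1 37.  32.7] rot err [-0.004   0.0121  0.0029] F panel [6.68 0.69 9.78] gap 0.033 M [ 0.2  -1.31 -0.02]
```

Emit:
servo_tool([
  {"xyz":[-0.006,0,-0.0003],"twist":[0,0,0],"jaw":0.2},
  {"xyz":[-0.012,0,-0.0003],"twist":[0,0,0],"jaw":0.2},
  {"xyz":[-0.018,0,-0.0003],"twist":[0,0,0],"jaw":0.2},
  {"xyz":[-0.024,0,-0.0003],"twist":[0,0,0],"jaw":0.2},
  {"xyz":[-0.03,0,-0.0003],"twist":[0,0,0],"jaw":0.2},
  {"xyz":[-0.036,0,-0.0003],"twist":[0,0,0],"jaw":0.2},
  {"xyz":[-0.042,0,-0.0003],"twist":[0,0,0],"jaw":0.2},
  {"xyz":[-0.048,0,-0.0003],"twist":[0,0,0],"jaw":0.2},
  {"xyz":[-0.054,0,-0.0003],"twist":[0,0,0],"jaw":0.2},
  {"xyz":[-0.06,0,-0.0004],"twist":[0,0,0],"jaw":0.2},
  {"xyz":[-0.066,0,-0.0004],"twist":[0,0,0],"jaw":0.2},
  {"xyz":[-0.072,0,-0.0004],"twist":[0,0,0],"jaw":0.2},
])

```text
clock: 9.93
tcp_pos: [0.416, -0.0015, 0.0889]
orientation: [-0.008, 0.987, 0.066, 0.145]
wrist_force: [3.4, 0.2, 9.3]
finger_gap: 0.0332
```

```bash
python3 st.py; python3 see.py 4 scene; python3 -c "
import cv2; a=cv2.imread('pics/scene4.png')[230:370,320:510]
cv2.imwrite('pics/c4.png',cv2.resize(a,(760,560),interpolation=2))"
```

```text
panel tcp mm [-1.6 37.1 32.6] rot err [-0.0043  0.0108  0.0029] F panel [ 5.85 -0.26  8.01] gap 0.0332 M [ 0.24 -1.14  0.03]
```

View pics/c4.png

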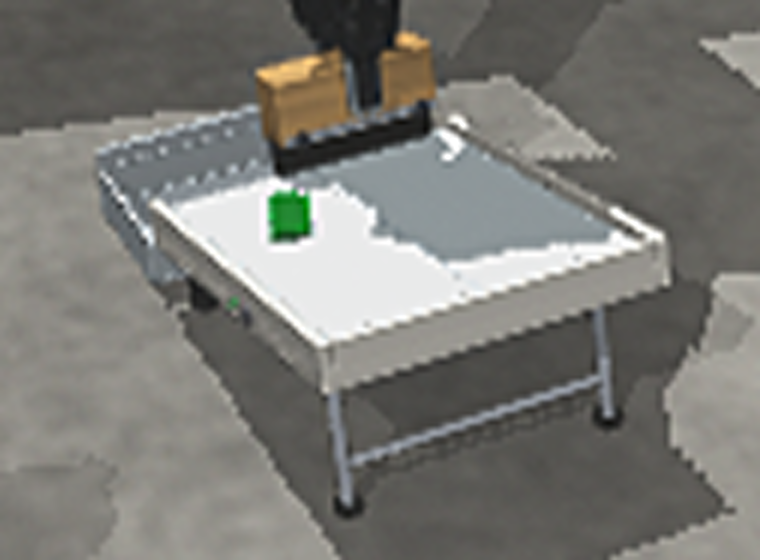

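The right half of the glass is clear. Only the green chip remains at (290,215), turned nearly along the slope. I'll lift and locate it.

Emit:
servo_tool([
  {"xyz":[-0.003,0,-0.005],"twist":[0,0,0],"jaw":0.2},
  {"xyz":[0,0,-0.04],"twist":[0,0,0],"jaw":0.2},
  {"xyz":[0.04,0,-0.06],"twist":[0,0,0],"jaw":0.2},
  {"xyz":[0.08,0,-0.06],"twist":[0,0,0],"jaw":0.2},
  {"xyz":[0.12,0,-0.06],"twist":[0,0,0],"jaw":0.2},
  {"xyz":[0.13,0.0,-0.06],"twist":[0,0,0],"jaw":0.2},
  {"xyz":[0.13,0.0,-0.06],"twist":[0,0,0],"jaw":0.2},
])

```text
clock: 10.57
tcp_pos: [0.5215, 0.0139, 0.18]
orientation: [-0.009, 0.988, 0.066, 0.14]
wrist_force: [-0.0, -0.7, -2.5]
finger_gap: 0.0329
```

```bash
cat > chips.py <<'E'
from go import *
for n in ["top","scene"]:
    c=env.read_camera(n); P=cloud(c); C=cv2.cvtColor(c["color"],cv2.COLOR_RGB2HSV).astype(int); H,S=C[...,0],C[...,1]
    Q=Rp.inv().apply((P-O).reshape(-1,3)).reshape(P.shape)
    m=(Q[...,0]>-.11)&(Q[...,0]<.235)&(abs(Q[...,1])<.11)&(P[...,2]<.15)&(S>90)
    for k,lo,hi in [("red",168,180),("blue",110,130),("green",45,85),("amber",15,30)]:
        q=Q[m&(H>=lo)&(H<=hi)&(Q[...,2]<.015)]*1000; w=P[m&(H>=lo)&(H<=hi)&(Q[...,2]<.015)]
        if len(q)>4: print(n,k,len(q),"panel med",np.median(q,0).round(1),"x",np.percentile(q[:,0],[2,98]).round(),"y",np.percentile(q[:,1],[2,98]).round(),"world z",np.median(w[:,2]).round(4),"tray xy",(R.from_euler('z',-PSI).apply(np.median(w,0)-O)[:2]*1000+[43,0]).round())
E
python3 st.py; python3 chips.py; python3 see.py 5 top
```

```text
panel tcp mm [126.   37.9  90.7] rot err [-0.0019  0.0024  0.0028] F panel [-0.78 -0.7  -2.35] gap 0.0329 M [-0.07  0.33  0.  ]
top red 11 panel med [-42.1  53.7 -38.1] x [-53. -29.] y [49. 62.] world z 0.009 tray xy [14. 55.]
top blue 35 panel med [-25.9  40.3 -37.5] x [-43. -19.] y [20. 48.] world z 0.0143 tray xy [28. 40.]
top green 116 panel med [ 70.5 -40.7   5.9] x [44. 96.] y [-57. -26.] world z 0.0834 tray xy [110. -42.]
top amber 141 panel med [-38.3   6.4 -31.9] x [-51. -26.] y [-19.  33.] world z 0.0166 tray xy [15.  6.]
scene green 50 panel med [ 72.1 -45.    6.5] x [ 29. 102.] y [-64. -28.] world z 0.0847 tray xy [111. -45.]
```

View pics/top5.png

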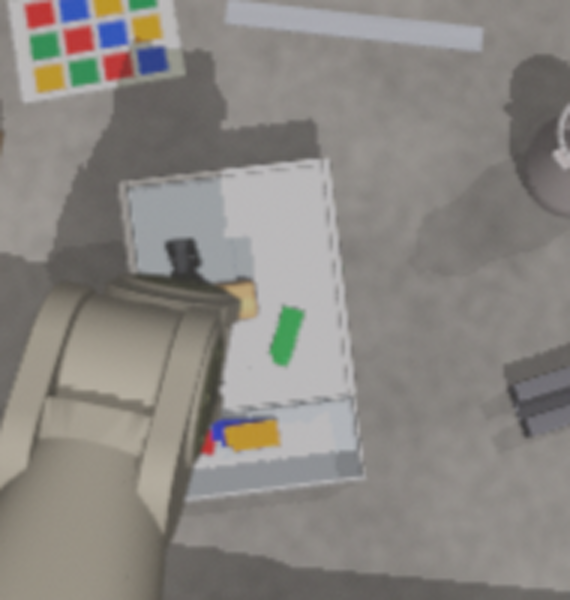

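The red, blue and amber chips lie in the tray at (205–250,435). Green is at panel x 40–102, y −57…−26. Next is lane 2.

Emit:
servo_tool([
  {"xyz":[0.004,0.036,0],"twist":[0.002,-0.002,0],"jaw":0.2},
  {"xyz":[0.004,0.073,0],"twist":[0.002,-0.002,0],"jaw":0.2},
  {"xyz":[0.004,0.073,0.01],"twist":[0.002,-0.002,0],"jaw":0.2},
  {"xyz":[0.004,0.073,0.03],"twist":[0.002,-0.002,0],"jaw":0.2},
  {"xyz":[0.004,0.073,0.045],"twist":[0.002,-0.002,0],"jaw":0.2},
  {"xyz":[0.004,0.073,0.053],"twist":[0.002,-0.002,0],"jaw":0.2},
  {"xyz":[0.004,0.073,0.053],"twist":[0.002,-0.002,0],"jaw":0.2},
  {"xyz":[0.004,0.073,0.053],"twist":[0.002,-0.002,0],"jaw":0.2},
])

```text
clock: 11.38
tcp_pos: [0.5453, -0.0556, 0.1289]
orientation: [-0.01, 0.988, 0.066, 0.137]
wrist_force: [0.5, -0.1, -2.2]
finger_gap: 0.0332
```

```bash
python3 st.py
```

```text
panel tcp mm [125.5 -34.3  37.6] rot err [ 0.0012 -0.0034  0.0044] F panel [-0.17 -0.16 -2.24] gap 0.0332 M [-0.01  0.31  0.02]
```

Emit:
servo_tool([
  {"xyz":[0,0,0.003],"twist":[0,0.003,0],"jaw":0.2},
  {"xyz":[0,0,0.0045],"twist":[0,0.003,0],"jaw":0.2},
  {"xyz":[0,0,0.0055],"twist":[0,0.003,0],"jaw":0.2},
  {"xyz":[0,0,0.006],"twist":[0,0.003,0],"jaw":0.2},
  {"xyz":[0,0,0.006],"twist":[0,0.003,0],"jaw":0.2},
])

```text
clock: 11.8
tcp_pos: [0.5486, -0.0557, 0.1246]
orientation: [-0.01, 0.988, 0.066, 0.14]
wrist_force: [-3.5, 1.0, 2.9]
finger_gap: 0.0331
```

```bash
python3 st.py
```

```text
panel tcp mm [127.4 -34.8  32.7] rot err [0.0001 0.0026 0.0038] F panel [-2.36  1.43  3.73] gap 0.0331 M [0.04 0.71 0.03]
```

Emit:
servo_tool([
  {"xyz":[-0.003,0,0.0006],"twist":[0,0,0],"jaw":0.2},
  {"xyz":[-0.008,0,0.0006],"twist":[0,0,0],"jaw":0.2},
  {"xyz":[-0.013,0,0.0006],"twist":[0,0,0],"jaw":0.2},
  {"xyz":[-0.018,0,0.0006],"twist":[0,0,0],"jaw":0.2},
  {"xyz":[-0.023,0,0.0006],"twist":[0,0,0],"jaw":0.2},
  {"xyz":[-0.028,0,0.0006],"twist":[0,0,0],"jaw":0.2},
  {"xyz":[-0.034,0,0.0006],"twist":[0,0,0],"jaw":0.2},
  {"xyz":[-0.04,0,0.0006],"twist":[0,0,0],"jaw":0.2},
  {"xyz":[-0.046,0,0.0006],"twist":[0,0,0],"jaw":0.2},
  {"xyz":[-0.052,0,0.0006],"twist":[0,0,0],"jaw":0.2},
  {"xyz":[-0.058,0,0.0006],"twist":[0,0,0],"jaw":0.2},
])

```text
clock: 12.72
tcp_pos: [0.4957, -0.0641, 0.1092]
orientation: [-0.009, 0.987, 0.066, 0.143]
wrist_force: [2.1, 0.6, 5.9]
finger_gap: 0.0331
```

```bash
python3 st.py; python3 chips.py
```

```text
panel tcp mm [ 71.7 -35.9  32.6] rot err [-0.0019  0.0076  0.0032] F panel [3.72 0.27 5.08] gap 0.0331 M [ 0.06 -0.74  0.03]
```

Emit:
servo_tool([
  {"xyz":[-0.006,0,0.0002],"twist":[0,0,0],"jaw":0.2},
  {"xyz":[-0.012,0,0.0002],"twist":[0,0,0],"jaw":0.2},
  {"xyz":[-0.018,0,0.0002],"twist":[0,0,0],"jaw":0.2},
  {"xyz":[-0.024,0,0.0002],"twist":[0,0,0],"jaw":0.2},
  {"xyz":[-0.03,0,0.0002],"twist":[0,0,0],"jaw":0.2},
  {"xyz":[-0.036,0,0.0002],"twist":[0,0,0],"jaw":0.2},
  {"xyz":[-0.042,0,0.0002],"twist":[0,0,0],"jaw":0.2},
  {"xyz":[-0.048,0,0.0002],"twist":[0,0,0],"jaw":0.2},
  {"xyz":[-0.054,0,0.0002],"twist":[0,0,0],"jaw":0.2},
  {"xyz":[-0.06,0,0.0002],"twist":[0,0,0],"jaw":0.2},
  {"xyz":[-0.066,0,0.0002],"twist":[0,0,0],"jaw":0.2},
  {"xyz":[-0.072,0,0.0002],"twist":[0,0,0],"jaw":0.2},
])

```text
clock: 13.82
tcp_pos: [0.4281, -0.0737, 0.0895]
orientation: [-0.009, 0.987, 0.066, 0.144]
wrist_force: [2.6, -0.2, 8.5]
finger_gap: 0.033
```

```bash
python3 st.py; python3 chips.py
```

```text
panel tcp mm [  0.6 -36.1  32.6] rot err [-0.0028  0.0093  0.0027] F panel [ 4.85 -0.53  7.46] gap 0.033 M [ 0.11 -1.01  0.03]
top red 60 panel med [-30.4  80.1 -39.2] x [-49. -17.] y [ 50. 102.] world z 0.012 tray xy [24. 80.]
top blue 32 panel med [-26.   40.8 -36.7] x [-44. -19.] y [29. 48.] world z 0.0151 tray xy [28. 40.]
top amber 18 panel med [-32.3  28.  -29.8] x [-41. -26.] y [21. 34.] world z 0.0201 tray xy [20. 28.]
```

Emit:
servo_tool([
  {"xyz":[-0.004,0,0],"twist":[0,0,0],"jaw":0.2},
  {"xyz":[-0.006,0,-0.004],"twist":[0,0,0],"jaw":0.2},
  {"xyz":[-0.002,0,-0.03],"twist":[0,0,0],"jaw":0.2},
  {"xyz":[0.03,0.0,-0.06],"twist":[0,0,0],"jaw":0.2},
  {"xyz":[0.06,0.0,-0.09],"twist":[0,0,0],"jaw":0.2},
  {"xyz":[0.09,0.0,-0.11],"twist":[0,0,0],"jaw":0.2},
  {"xyz":[0.1,-0.0,-0.12],"twist":[0,0,0],"jaw":0.2},
  {"xyz":[0.1,-0.0,-0.12],"twist":[0,0,0],"jaw":0.2},
])

```text
clock: 14.58
tcp_pos: [0.4897, -0.0649, 0.2333]
orientation: [-0.009, 0.988, 0.067, 0.142]
wrist_force: [-0.2, -1.1, -2.7]
finger_gap: 0.0329
```

```bash
python3 st.py; python3 chips.py; python3 - <<'E'
from go import *
rel([.4546,-.3757,.21],down(.325)); rel([.4546,-.3757,.10],down(.325))
E
```

```text
panel tcp mm [100.2 -35.8 153.6] rot err [-0.0022  0.0063  0.0024] F panel [-1.1  -1.06 -2.44] gap 0.0329 M [-0.08  0.35 -0.04]
scene green 16 panel med [-82.8 -27.7 -26.6] x [-91.  71.] y [-87. -15.] world z 0.0097 tray xy [-29. -28.]
xyz [-0.0742, 0.3051, -0.003] twist [0.0239, -0.2777, -0.1903]
xyz [-0.1044, 0.3054, 0.1028] twist [0.0239, -0.2777, -0.1903]
```

Emit:
servo_tool([
  {"xyz":[-0.074,0.305,-0.003],"twist":[0.024,-0.278,-0.19],"jaw":0.2},
  {"xyz":[-0.074,0.305,-0.003],"twist":[0.024,-0.278,-0.19],"jaw":0.2},
  {"xyz":[-0.074,0.305,-0.003],"twist":[0.024,-0.278,-0.19],"jaw":0.2},
  {"xyz":[-0.074,0.305,-0.003],"twist":[0.024,-0.278,-0.19],"jaw":0.2},
  {"xyz":[-0.074,0.305,-0.003],"twist":[0.024,-0.278,-0.19],"jaw":0.2},
  {"xyz":[-0.074,0.305,-0.003],"twist":[0.024,-0.278,-0.19],"jaw":0.2},
  {"xyz":[-0.074,0.305,-0.003],"twist":[0.024,-0.278,-0.19],"jaw":0.2},
  {"xyz":[-0.074,0.305,-0.003],"twist":[0.024,-0.278,-0.19],"jaw":0.2},
  {"xyz":[-0.074,0.305,-0.003],"twist":[0.024,-0.278,-0.19],"jaw":0.2},
  {"xyz":[-0.074,0.305,-0.003],"twist":[0.024,-0.278,-0.19],"jaw":0.2},
  {"xyz":[-0.074,0.305,-0.003],"twist":[0.024,-0.278,-0.19],"jaw":0.2},
  {"xyz":[-0.074,0.305,-0.003],"twist":[0.024,-0.278,-0.19],"jaw":0.2},
])

```text
clock: 15.68
tcp_pos: [0.4555, -0.3742, 0.2108]
orientation: [-0.001, 0.987, 0.162, 0.001]
wrist_force: [0.2, 0.8, -3.0]
finger_gap: 0.0328
```

```bash
python3 chips.py; python3 - <<'E'
from m import *
from go import *
s=env.get_state(); print({k:np.round(s[k],4).tolist() for k in ["tcp_pos","orientation","wrist_force","finger_gap"]})
rel([.4546,-.3757,.11],down(.325))
c=env.read_camera("wrist"); P=cloud(c); save(c,"w6",k=1.2)
t=s["tcp_pos"]; rect((P[...,2]>t[2]+.02)&(P[...,2]<t[2]+.05)&(cv2.cvtColor(c["color"],cv2.COLOR_RGB2HSV)[...,1]>80),P,"scr top")
rect((P[...,2]>.036)&(P[...,2]<.044)&(np.hypot(P[...,0]-.4535,P[...,1]+.383)<.085),P,"rest")
c=env.read_camera("top"); save(c,"top6",(170,150,380,290),3)
E
```

```text
top red 74 panel med [-31.8  77.1 -38.2] x [-51. -17.] y [ 50. 102.] world z 0.0122 tray xy [21. 77.]
top blue 36 panel med [-25.3  40.1 -36.6] x [-43. -19.] y [20. 48.] world z 0.015 tray xy [28. 40.]
top green 106 panel med [-64.1 -29.1 -31.8] x [-87. -39.] y [-45. -12.] world z 0.0096 tray xy [ -9. -30.]
top amber 144 panel med [-38.1   6.  -32.4] x [-51. -26.] y [-20.  33.] world z 0.0167 tray xy [14.  6.]
scene green 16 panel med [-82.6 -27.7 -26.9] x [-92.  71.] y [-87. -14.] world z 0.0089 tray xy [-30. -28.]
{'tcp_pos': [0.4563, -0.3745, 0.2117], 'orientation': [0.0002, 0.9867, 0.1623, 0.0013], 'wrist_force': [0.0666, 0.5865, -1.7223], 'finger_gap': 0.0334}
xyz [-0.0022, 0.0006, 0.1017] twist [0.0008, -0.0025, 0.0011]
scr top 10339 c [ 440.4 -371.2] size [65.2 87.1] ang 19.2 z [0.2432 0.2463 0.2474]
rest 1176 c [ 439.8 -342.5] size [58.1 42.8] ang 18.8 z [0.0388 0.0402 0.0414]
```

View pics/top6.png

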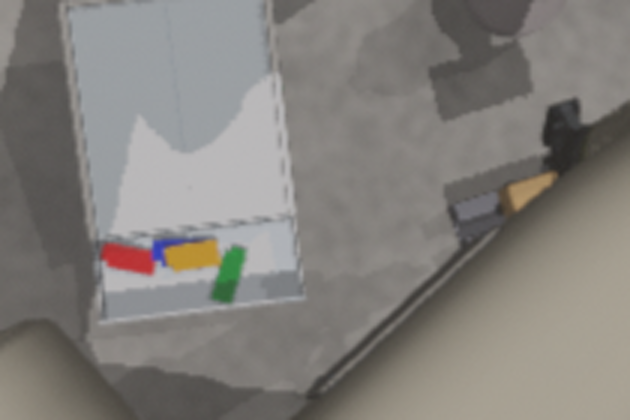

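View pics/w6.png

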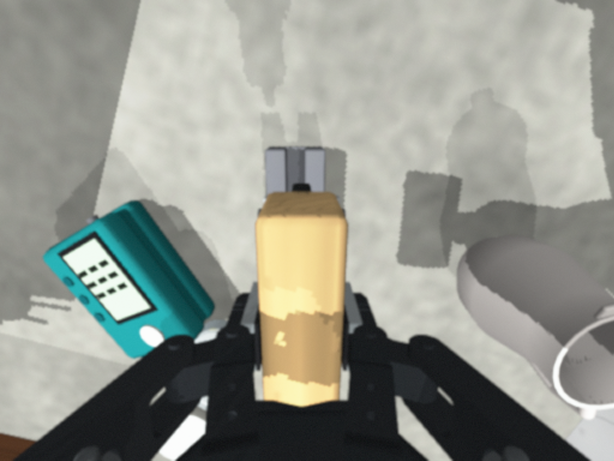

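All four chips lie in the tray at (100–245, 245–300). The scraper sits in the jaws just as it was picked up (edges at 257–345) and is in line with the slot. I'll lower it in two stages.

Emit:
servo_tool([
  {"xyz":[-0.002,0.0005,0.03],"twist":[0,-0.002,0],"jaw":0.2},
  {"xyz":[-0.002,0.0005,0.06],"twist":[0,-0.002,0],"jaw":0.2},
  {"xyz":[-0.002,0.0005,0.08],"twist":[0,-0.002,0],"jaw":0.2},
  {"xyz":[-0.002,0.0005,0.1],"twist":[0,-0.002,0],"jaw":0.2},
  {"xyz":[-0.002,0.0005,0.12],"twist":[0,-0.002,0],"jaw":0.2},
  {"xyz":[-0.002,0.0005,0.126],"twist":[0,-0.002,0],"jaw":0.2},
  {"xyz":[-0.002,0.0005,0.126],"twist":[0,-0.002,0],"jaw":0.2},
  {"xyz":[-0.002,0.0005,0.126],"twist":[0,-0.002,0],"jaw":0.2},
  {"xyz":[-0.002,0.0005,0.126],"twist":[0,-0.002,0],"jaw":0.2},
])

```text
clock: 16.63
tcp_pos: [0.456, -0.3779, 0.0874]
orientation: [0.002, 0.987, 0.162, 0.001]
wrist_force: [0.2, 1.1, -1.4]
finger_gap: 0.0332
```

```bash
cat > s2.py <<'E'
from go import *
s=env.get_state(); print({k:np.round(s[k],4).tolist() for k in ["tcp_pos","orientation","wrist_force","ft_torque","finger_gap"]})
rel([.4546,-.3757,.0515],down(.325))
E
python3 s2.py
```

```text
{'tcp_pos': [0.456, -0.3779, 0.0874], 'orientation': [0.0018, 0.9868, 0.1617, 0.0012], 'wrist_force': [0.2004, 1.1281, -1.3804], 'ft_torque': [0.0074, 0.0309, 0.0359], 'finger_gap': 0.0332}
xyz [-0.0006, -0.0026, 0.0359] twist [0.004, -0.0019, -0.0001]
```

Emit:
servo_tool([
  {"xyz":[-0.0006,-0.0025,0.005],"twist":[0.004,-0.002,0],"jaw":0.2},
  {"xyz":[-0.0006,-0.0025,0.01],"twist":[0.004,-0.002,0],"jaw":0.2},
  {"xyz":[-0.0006,-0.0025,0.014],"twist":[0.004,-0.002,0],"jaw":0.2},
  {"xyz":[-0.0006,-0.0025,0.018],"twist":[0.004,-0.002,0],"jaw":0.2},
  {"xyz":[-0.0006,-0.0025,0.022],"twist":[0.004,-0.002,0],"jaw":0.2},
  {"xyz":[-0.0006,-0.0025,0.025],"twist":[0.004,-0.002,0],"jaw":0.2},
  {"xyz":[-0.0006,-0.0025,0.025],"twist":[0.004,-0.002,0],"jaw":0.2},
])

```text
clock: 17.22
tcp_pos: [0.4533, -0.3747, 0.0598]
orientation: [-0.002, 0.987, 0.162, -0.001]
wrist_force: [0.6, 0.3, -1.8]
finger_gap: 0.0328
```

```bash
python3 s2.py
```

```text
{'tcp_pos': [0.4533, -0.3747, 0.0598], 'orientation': [-0.0017, 0.9869, 0.1615, -0.0012], 'wrist_force': [0.6017, 0.2661, -1.7713], 'ft_torque': [-0.0094, 0.0413, 0.0084], 'finger_gap': 0.0328}
xyz [0.0009, 0.0014, 0.0083] twist [-0.0037, 0.0018, -0.0005]
```

The lip is 12 mm into the slot with no contact force. I'll lower it the rest of the way.

Emit:
servo_tool([
  {"xyz":[0.0005,0.001,0.003],"twist":[-0.003,0.002,0],"jaw":0.2},
  {"xyz":[0.0005,0.001,0.006],"twist":[-0.003,0.002,0],"jaw":0.2},
  {"xyz":[0.0005,0.001,0.008],"twist":[-0.003,0.002,0],"jaw":0.2},
  {"xyz":[0.0005,0.001,0.009],"twist":[-0.003,0.002,0],"jaw":0.2},
  {"xyz":[0.0005,0.001,0.009],"twist":[-0.003,0.002,0],"jaw":0.2},
  {"xyz":[0.0005,0.001,0.009],"twist":[-0.003,0.002,0],"jaw":0.2},
])

```text
clock: 17.72
tcp_pos: [0.4546, -0.3759, 0.0518]
orientation: [0.0, 0.987, 0.162, 0.001]
wrist_force: [0.4, -0.6, -1.9]
finger_gap: 0.0331
```

```bash
python3 s2.py
```

```text
{'tcp_pos': [0.4546, -0.3759, 0.0518], 'orientation': [0.0004, 0.9869, 0.1616, 0.0005], 'wrist_force': [0.4205, -0.6423, -1.8987], 'ft_torque': [0.0317, 0.014, -0.0516], 'finger_gap': 0.0331}
xyz [0.0001, -0.0002, 0.0003] twist [0.0009, -0.0009, -0.0004]
```

Emit:
servo_tool([
  {"xyz":[0,0,0.001],"twist":[0,0,0],"jaw":0.2},
  {"xyz":[0,0,0.001],"twist":[0,0,0],"jaw":0.2},
  {"xyz":[0,0,0.001],"twist":[0,0,0],"jaw":0.6},
  {"xyz":[0,0,0.001],"twist":[0,0,0],"jaw":1},
  {"xyz":[0,0,0.001],"twist":[0,0,0],"jaw":1},
  {"xyz":[0,0,0.001],"twist":[0,0,0],"jaw":1},
  {"xyz":[0,0,0.001],"twist":[0,0,0],"jaw":1},
  {"xyz":[0,0,-0.02],"twist":[0,0,0],"jaw":1},
  {"xyz":[0,0,-0.06],"twist":[0,0,0],"jaw":1},
  {"xyz":[0,0,-0.1],"twist":[0,0,0],"jaw":1},
  {"xyz":[0,0,-0.15],"twist":[0,0,0],"jaw":1},
  {"xyz":[0,0,-0.15],"twist":[0,0,0],"jaw":1},
])

```text
clock: 18.72
tcp_pos: [0.4566, -0.3782, 0.2095]
orientation: [0.005, 0.987, 0.162, 0.003]
wrist_force: [0.6, -1.7, 0.4]
finger_gap: 0.0853
```

Emit:
servo_tool([
  {"xyz":[0,0,0],"twist":[0,0,0],"jaw":1},
  {"xyz":[0,0,0],"twist":[0,0,0],"jaw":1},
  {"xyz":[0,0,0],"twist":[0,0,0],"jaw":1},
])

```text
clock: 18.97
tcp_pos: [0.4537, -0.3752, 0.2002]
orientation: [-0.001, 0.987, 0.162, -0.0]
wrist_force: [-0.3, 0.2, 0.0]
finger_gap: 0.0853
```

```bash
python3 chips.py; python3 - <<'E'
from m import *
from go import *
s=env.get_state(); print({k:np.round(s[k],4).tolist() for k in ["clock","tcp_pos","qvel","wrist_force","finger_gap"]})
c=env.read_camera("wrist"); P=cloud(c); save(c,"w7",k=1.2)
rect((P[...,2]>.078)&(P[...,2]<.1)&(np.hypot(P[...,0]-.4535,P[...,1]+.378)<.075),P,"scr")
rect((P[...,2]>.037)&(P[...,2]<.044)&(np.hypot(P[...,0]-.4535,P[...,1]+.378)<.085),P,"rest")
E
```

```text
top red 70 panel med [-34.3  74.  -38.4] x [-52. -17.] y [ 50. 102.] world z 0.012 tray xy [19. 74.]
top blue 36 panel med [-25.6  40.2 -36.4] x [-43. -19.] y [20. 48.] world z 0.0154 tray xy [28. 40.]
top green 107 panel med [-63.8 -29.  -32.3] x [-87. -40.] y [-45. -12.] world z 0.0089 tray xy [ -9. -30.]
top amber 144 panel med [-38.4   6.  -32.5] x [-51. -26.] y [-20.  33.] world z 0.0164 tray xy [14.  6.]
scene green 16 panel med [-84.2 -27.  -27. ] x [-91.  71.] y [-88. -13.] world z 0.0094 tray xy [-31. -27.]
{'clock': 19.0667, 'tcp_pos': [0.4535, -0.3749, 0.1996], 'qvel': [-0.0003, 0.0012, 0.0078, 0.0024, 0.0007, 0.0011], 'wrist_force': [0.2968, 0.1598, -0.1976], 'finger_gap': 0.0854}
scr 3411 c [ 455.9 -378.8] size [ 34.1 108.7] ang 18.6 z [0.0842 0.0862 0.0874]
rest 1761 c [ 453.5 -383.1] size [ 58.1 129.7] ang 18.6 z [0.0391 0.0403 0.0415]
```

View pics/w7.png

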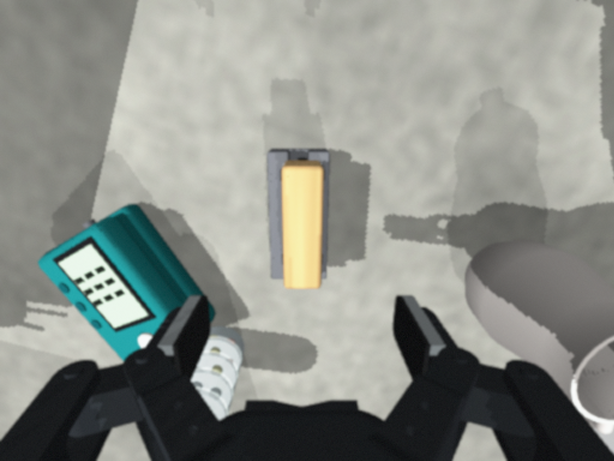

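The scraper sits square in the rest at (302,225) with its top at 86.2 mm, the same as at the start, and nothing is touching it. Handing in.

```bash
python3 -c "
from workcell import env
print(env.hand_in())"
```

```text
the job is handed in; nothing more can be done
None
```

The four offcuts are in the catch tray, and the scraper is back in its rest and released. I handed the job in at about 19 s on the robot's clock; no verdict is reported.

- **Drawing:** I took the scraper from the rest and felt for the glass; the lip stands out about 21 mm. Two lanes down the slope did it, pressing roughly 5–10 N while drawing. The hardest press I read was about 24 N, at first contact, against the limit of 40 N; force is only reported at the end of each move. The first lane dropped the red, blue and amber chips and turned the green one. The second lane dropped the green.
- **Chips:** the top camera puts all four inside the tray walls, at 9–17 mm height.
- **Scraper:** its top is at 86.2 mm, as at the start, and it lies parallel to the rest (18.6° each). Its centre is about 5 mm from the rest's centre, and about 3.5 mm across from where it started. That is within the slot's play.
- **Robot and bystanders:** the gripper is open and clear above the scraper, with wrist force near zero. I did not re-measure the bystanders, but the arm stayed away from them throughout.

No final check failed. One early move command was refused for missing twist values, but the arm did not move.

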